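Send the carrier past the sprung stop

ROBOT

A 7-joint arm with a two-finger parallel gripper is mounted at the origin on a cart in front of the work surface, level with it; the furniture and walls round the work are solid. World frame = base frame: x ahead of the robot, y to its left, z up, the work surface at z = 0. Lengths are in m, angles in rad, forces in N, time in s.
With the tool pointing down it reaches from about 0.425 to 0.875 m from the base axis. Payload 8.4 kg.
Tool frame: the origin (TCP) lies between the finger pads; the fingertips stand 17 mm ahead of it and the grasp point (between the pads) lies 2 mm behind it; z points along the fingers, y is the line along which they close (so a half turn about z gives the same grasp; the last joint's range is limited). The gripper opens to 85 mm and grips with 20 to 120 N. Pads are 22 mm wide; open, the fingers measure 114 mm over their backs; the gripper's body (76 mm by 85 mm) begins 54 mm behind the grasp point. The pads swing forward as they close: fully open they stand 13 mm farther back than shut.
Start: joints at [1.103, 0.333, 0.04, 1.465, -0.013, 1.343, -0.059], TCP at [0.234, -0.606, 0.248] pointing down, gripper open.
Joint ranges: [-2.58, 2.58], [-0.38, 2.09], [-1.3, 1.39], [0.25, 2.4], [-1.5, 4.64], [0.08, 2.09], [-2.65, 2.65]. Speed limits (rad/s): [2.22, 2.22, 2.79, 2.79, 3.14, 3.14, 3.14].

INTERFACE

Orientations are given as a unit quaternion [x, y, z, w].
In Python, from bench import read_state, read_camera, finish_job gives the robot as it stands.
- The arm moves only by the tool apply_moves, never from a script. Its argument "plan" is a list that holds one entry, the list of rows, each a list of 7 numbers: the turn, a rotation vector about the tool's x, y, z in rad, then the shift along the tool's x, y, z in mm, then the gripper command: -1 is fully open, 1 is shut, values between are in proportion. A call has 1 to 12 rows; each row is the pose to reach, as a shift and turn from the pose commanded when the call began, along the tool's axes at that moment; what a row does not reach only later rows make up. A row lasts 1/12 s, in which the tool goes at most 41.7 mm and 7.16 degrees, less where a joint would pass 70% of its speed; a pose out of reach is approached as far as the arm can. A call with a gripper value outside its range is refused whole. The fingers move at their own pace and stop on an object; the grip force is fixed at half the most. Time passes only in rows, so rows that repeat a pose let the fingers close. It gives the time, the measured TCP pose, the force, the opening and the grip force at its end, in the units of the state.
- read_state(): the state, without advancing time (a new reading comes with each control period).
- read_camera(name): name is "side" or "top"; returns a dict with "image" (480x640x3 uint8, blue, green, red), "z_map" (480x640 float32, m along the optical axis (not along the pixel's ray), 0 where there is no reading), "intrinsics" (3x3 intrinsics, pixels), "k1" (the pictures are not rectified: a ray, as slopes to the right and down, at radius r is drawn at 1 + k1 r^2 times it, then the intrinsics apply), "origin" and "attitude" of the camera in the world. Camera axes: x right, y down, z forward; pixel columns grow to the right and rows downward; lengths in m; the calibration is good to about 2 mm. A picture is of the moment at which its call begins.
- finish_job(): hands the job in; it is judged then, once.
The state is a dict: "clock": time; "q": joint angles; "joint_velocities": joint speeds; "joint_torque": joint torques, N m; "eef_pos": TCP position; "tool_rot": TCP orientation; "contact_force": force on the tool from outside, world axes, zero at the start; "torque": the same for the moment, N m; "finger_gap": finger opening in m; "finger_force": force on a finger pad.
Only numpy, scipy, OpenCV 4.12 (cv2) and the standard library are available. Lean on these libraries where they do the work, as an engineer would, in place of code of your own. Each camera call takes 0.05 s, during which the arm holds its last target. There are 200 camera calls.

TASK

Send the loaded carrier into the tapping station of the jig: behind the carrier, hold the sprung stop bar down with the fingertips, and while it is held push the carrier along the track over the stop; then push it on until it is home against the end screw, and come away so that the stop springs up behind it. Only press and push: do not lift the carrier, leave the block lying in its nest, and leave the loose things beside the jig where they are.

Things in the scene. Friction and masses are not known exactly. Their poses are not given: they have to be found in the camera images.
- jig: Fixed tapping jig: grey base 290 x 112 mm, top 8 mm up, with a straight track on it. Origin: centre of the base's underside, on the worktop. +x points along the track, the way the carrier is to travel; y across, z up; the track's centre line is y = 0. When the carrier is home its origin is at x = 81 mm, y = 0.
- track_mouth (a point): Open rear end of the track, at jig x = -112 mm, on its centre line and at the height of the ledges on which the carrier rides (22.5 mm up, 56 mm free between them). Keeper strips over the carrier's edges reach 36 mm up, with 66 mm free between them. Ledges and strips run from x = -112 to 128 mm.
- bridge_top (a point): Middle of the bridge over the tapping station, on its top face 72 mm up (its two brass guide bushes reach 75 mm); the bridge spans the track from jig x = 54 to 116 mm. It is never over the carrier's rear edge.
- end_screw (a point): Tip of the end screw, at jig x = 127 mm, against which the carrier's front edge comes to rest.
- stop_bar (a joint): Sprung stop bar, dark steel, one rigid piece lying lengthwise in the middle of the track and under the carrier. Value: how far it is pressed straight down, 0 = up, 0.009 = 9 mm = fully down. The spring resists with 4.4 N at first and 8 N at the bottom and raises the bar when let go. The carrier can pass over the stop when the bar is more than 6.5 mm down.
- bar_pad (a point): Middle of the bar's ribbed press end, on its top face, 20 mm above the worktop when up and 11 mm when fully down; 32 mm wide, 53 mm long (jig x = -141 to -88 mm, this point -112 mm). From there to the carrier and below it the bar's top runs on at the same height, 20 mm wide, and may be pressed too.
- bar_stop (a point): Top of the stop, a square steel tooth on the bar, 10 mm long (jig x = 22 to 32 mm) and 24 mm wide, 29 mm above the worktop when up, 9 mm above the rest of the bar. Once the carrier's front edge is over it, the carrier itself keeps the bar down (6 mm or so), until the carrier's rear edge has passed the stop; then it springs up behind.
- carrier: Loose aluminium carrier, about 0.42 kg: plate 92 mm along the track, 76 mm wide, 8 mm thick; starts with its front edge 2 to 14 mm short of the stop. Origin: centre of the plate's underside, +x the way it travels. At its rear end stands a push plate, 10 mm thick, 60 mm wide, 8 to 28 mm above the origin.
- push_face (a point): Middle of the upright rear face of the carrier's push plate, which is flush with the carrier's rear edge (46 mm behind the carrier's origin) and looks along jig -x. 18 mm above the carrier's underside, 40 mm above the worktop; the face reaches 10 mm higher.
- clamp_block: Milled steel block with a slot along its top, 40 x 60 x 28 mm, 0.25 kg, lying loose in a low nest on the carrier. Origin: centre of its underside; it lies 4 mm ahead of the carrier's origin. Its top is 59 mm above the worktop.
- spare_block: A second block of the same kind, 40 x 60 x 28 mm, on the worktop beside the jig. Origin: centre of its underside. Not to be used.
- bolt_m10: Bolt standing on its head beside the jig, 57 mm high. Origin: underside of the head. Not to be used.
- nut_m12_0: Hexagon nut beside the jig, 22 mm across, 11 mm high, on the side of the jig where the bolt stands. Origin: centre of its underside. Not to be used.
- nut_m12_1: Hexagon nut of the same size on the other side of the jig. Origin: centre of its underside. Not to be used.
- spanner_1: Spanner, 160 mm long, 8 mm thick, lying beside the jig. Origin: centre of its underside. Not to be used.
Things that resemble listed ones, but are neither listed nor needed, are in the scene too. Of the things that look like the carrier, the largest one is meant. Leave any green or purple look-alike of the clamp_block alone.

How it is judged:
On the way, in this order (a step that is already met when the one before it is completed fails the run):
1. the stop bar is pressed down while the carrier still stands before the stop (value of joint stop_bar above 0.0065 m and x of carrier in the frame of jig below -0.02 m), for 0.1 s.
2. the carrier's front edge has been pushed over the stop, which is down (value of joint stop_bar above 0.005 m and x of carrier in the frame of jig above -0.016 m), for 0.05 s.
At the end, for the whole second after the job is handed in: The carrier stands in the tapping station within 4 mm of the end screw, at rest and flat on its ledges; the stop bar is up again (within 2 mm) behind the carrier's rear edge; the block lies flat in its nest (within 3 mm); the robot touches nothing (x of carrier in the frame of jig between 0.0765 and 0.084 m and z of carrier in the frame of jig below 0.025 m and value of joint stop_bar below 0.002 m and distance between clamp_block and carrier below 0.0125 m and angle between clamp_block's own z axis and vertical below 0.06 rad and linear speed of carrier below 0.01 m/s).
It fails at once if the carrier was lifted out of its track (z of carrier in the frame of jig above 0.029 m or angle between carrier's own z axis and vertical above 0.15 rad).
It fails at once if the block was lifted or knocked out of its nest (z of clamp_block in the frame of carrier above 0.014 m or angle between clamp_block's own z axis and vertical above 0.2 rad).
It fails at once if the spare block was moved (distance of spare_block from where it was at the start of the episode above 0.01 m).
It fails at once if the bolt was moved (distance of bolt_m10 from where it was at the start of the episode above 0.01 m).
It fails at once if a nut or the spanner was moved (distance of any of nut_m12_0, nut_m12_1, spanner_1 from where it was at the start of the episode above 0.01 m).
It also fails if it takes over 42 s, if anything falls off the work surface, if the arm or the gripper's body presses on something with over 40 N, if the wrist force passes 120 N, or if a joint passes its speed limit or range.

## Working session

There is one attempt and no reset: what is moved stays moved. The work goes in short steps, Python scripts to look and compute and a tool call to move; the robot and the scene stay as the last step left them, time stands still between calls to the robot, and variables do not carry over. Pictures are saved under pics/ and viewed, at most 10 in all, crops included, and the job is handed in when it is done.

Besides the shell and the picture viewer there is one more tool, called after "Call:" as name([rows], argument=value, ...), one row to a line, values as JSON. apply_moves: Moves the arm, as the interface text tells. Its arguments: {"type":"object","properties":{"plan":{"type":"array","items":{"type":"array","items":{"type":"array","items":{"type":"number"}}}}},"required":["plan"]}

```bash
mkdir -p pics
cat > h.py <<'E'
import numpy as np,cv2
from bench import read_state,read_camera,finish_job
from scipy.spatial.transform import Rotation as R
def att(c):
    a=np.array(c["attitude"],float)
    return a if a.shape==(3,3) else R.from_quat(a).as_matrix()
def cloud(c):
    K=np.array(c["intrinsics"]);k=c["k1"]
    z=c["z_map"];v,u=np.mgrid[0:480,0:640].astype(np.float64)
    p=cv2.undistortPoints(np.stack([u,v],-1).reshape(-1,1,2),K,np.array([k,0,0,0.])).reshape(480,640,2)
    P=np.concatenate([p*z[...,None],z[...,None]],-1)
    W=P@att(c).T+np.array(c["origin"])
    W[z==0]=np.nan
    return W
E
python3 - <<'E'
from h import *
s=read_state();print(s)
for n in("side","top"):
    c=read_camera(n);np.savez("c_"+n,**c);cv2.imwrite(f"pics/{n}1.png",c["image"]);print(n,c["intrinsics"],c["k1"],c["origin"],c["attitude"])
E
```

```text
{'clock': 0.0, 'q': array([ 1.10279077,  0.33387706,  0.03985219,  1.46628964, -0.01341171,
        1.34330564, -0.05847688]), 'joint_velocities': array([-0.00289496, -0.00065012, -0.00174912, -0.00148158, -0.0006202 ,
        0.00020067, -0.00098   ]), 'joint_torque': array([-2.32494704e-04, -6.58550191e+01,  1.36497527e+00, -4.05566704e+01,
        1.66752236e-02,  1.25719912e-02,  1.67114143e-05]), 'eef_pos': array([ 0.2341577 , -0.60588657,  0.24743383]), 'tool_rot': array([ 9.83043465e-01,  1.83370923e-01, -1.91937314e-04, -7.83825767e-04]), 'contact_force': array([-0.2809288 ,  1.37508876, -0.244205  ]), 'torque': array([ 0.0173188 , -0.01865226, -0.00179981]), 'finger_force': 0.0, 'finger_gap': 0.08508207233595012}
side [[584.6966928    0.         318.33650738]
 [  0.         584.6966928  235.02279195]
 [  0.           0.           1.        ]] -0.1653204752296625 [0.6259794  0.61898889 0.98095178] [ 0.05909202  0.95177029 -0.30061923 -0.01641701]
top [[454.93101562   0.         315.69174432]
 [  0.         454.93101562 229.79842733]
 [  0.           0.           1.        ]] 0.0005263256702135973 [ 4.14874606e-01 -1.74784247e-04  9.96586382e-01] [-0.69514838  0.71412761 -0.05578681  0.06064926]
```

View pics/side1.png

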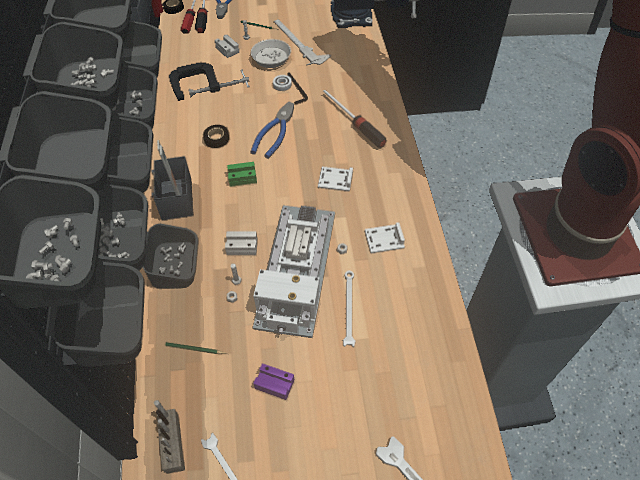

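View pics/top1.png

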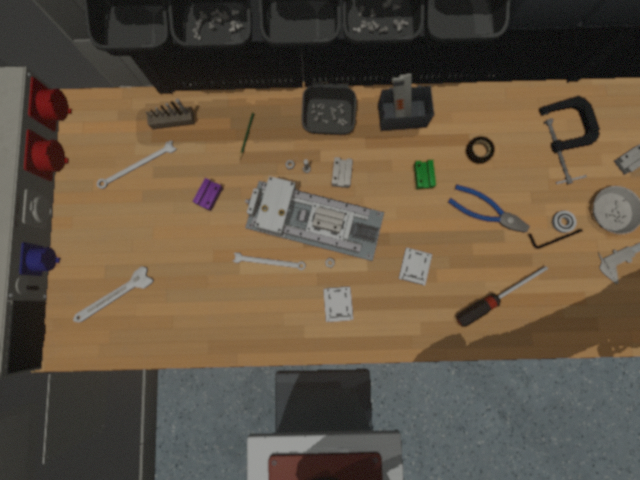

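The top view shows the jig centred near (315,218), with the bridge at its left end and the press end at (380,240), so the carrier travels toward image left (world +y). In the side view the press end is at about (310,215). Next I'll measure the pose.

```bash
cat > m.py <<'E'
from h import *
for n in("side","top"):
    c=dict(np.load(f"c_{n}.npz"));c["k1"]=float(c["k1"]);W=cloud(c)
    P=W.reshape(-1,3)
    table=P[(abs(P[:,2])<.02)&(P[:,0]>.3)&(P[:,0]<.7)&(abs(P[:,1])<.4)];print(n,"table z",np.median(table[:,2]))
    g=.002;M=np.zeros((300,400),np.uint8)
    q=P[(P[:,2]>.0045)&(P[:,2]<.1)&(P[:,0]>.2)&(P[:,0]<.8)&(abs(P[:,1])<.4)]
    M[((q[:,0]-.2)/g).astype(int),((q[:,1]+.4)/g).astype(int)]=1
    M=cv2.morphologyEx(M,cv2.MORPH_CLOSE,np.ones((3,3)))
    k,L,S,C=cv2.connectedComponentsWithStats(M)
    i=1+np.argmax(S[1:,4])
    for j in range(1,k):
        if S[j,4]>30: print(j,S[j],C[j]*g+[-.4,.2])
    ij=np.argwhere(L==i)[:,::-1].astype(np.float32)
    (cy,cx),(w,h),a=cv2.minAreaRect(ij);print("jig centre xy",cx*g+.2+.001,cy*g-.4+.001,"size",w*g,h*g,a)
E
python3 m.py
python3 - <<'E'
from h import *
c=np.load("c_side.npz")["image"][195:345,230:370]
cv2.imwrite("pics/crop1.png",cv2.resize(c,None,fx=4,fy=4,interpolation=2))
E
```

```text
side table z -0.0005656132914628187
28 [  0  81  58  37 628] [-0.33576115  0.39816242]
35 [166  88  31  38 968] [-0.03727686  0.41248967]
60 [ 78 126  38  40 861] [-0.20723577  0.4895842 ]
61 [381 129  19  25 304] [0.38417763 0.48034211]
71 [215 145  81  21 395] [0.11361013 0.50891139]
72 [184 146  11  11  76] [-0.022       0.50278947]
77 [ 127  153  155   93 6237] [0.01217893 0.59698765]
103 [  0 190  56  47 665] [-0.34990677  0.62331729]
112 [306 213  32  36 638] [0.24265831 0.66083072]
121 [ 82 231  12  31 262] [-0.2250916   0.69394656]
122 [ 69 232  11  31 245] [-0.25252245  0.69412245]
124 [161 235  24  34 537] [-0.05571695  0.70255866]
137 [207 254  10  10  51] [0.0227451  0.71643137]
141 [  0 259  32  31 573] [-0.36873298  0.74815009]
142 [225 259  11  11  85] [0.06011765 0.72734118]
149 [360 269  40  28 271] [0.3558155 0.7655572]
154 [279 276   9  24  71] [0.16690141 0.77369014]
167 [159 293  54   7 207] [-0.03044444  0.79300483]
jig centre xy 0.6005525207519532 0.01398965454101564 size 0.30219058227539064 0.11362923431396485 16.326854705810547
top table z 4.349130840519688e-
[... 347 characters left out ...]
 [0.00430408 0.59778367]
170 [  0 193  55  45 720] [-0.35170556  0.626     ]
195 [149 213  58  18  71] [-0.04616901  0.64360563]
196 [305 212  32  39 621] [0.24133333 0.66433494]
219 [ 69 231  22  34 644] [-0.24056211  0.69600932]
226 [159 235  24  35 613] [-0.05727569  0.70568679]
257 [207 257   8   8  55] [0.02112727 0.72036364]
262 [  0 260  31  32 530] [-0.37075472  0.75111321]
265 [224 260  11  11  73] [0.05846575 0.73016438]
286 [360 271  40  29 269] [0.35486245 0.76900372]
295 [278 277   9  23  64] [0.16471875 0.77684375]
338 [159 294  50   6 158] [-0.03934177  0.79508861]
jig centre xy 0.60589892578125 0.011823425292968759 size 0.3017649841308594 0.11924504852294922 15.75117301940918
```

View pics/crop1.png

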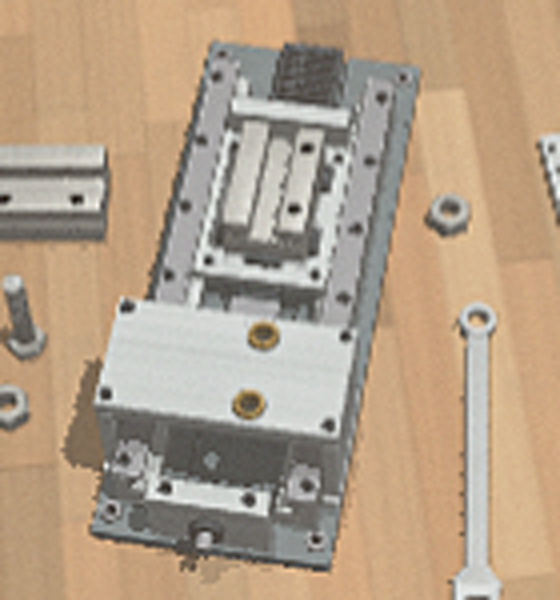

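```bash
cat > m2.py <<'E'
from h import *
for n in("side","top"):
    c=dict(np.load(f"c_{n}.npz"));c["k1"]=float(c["k1"]);P=cloud(c).reshape(-1,3)
    P=P[np.isfinite(P[:,2])&(P[:,2]>.0045)&(abs(P[:,0]-.6)<.12)&(abs(P[:,1]-.01)<.18)]
    b=P[abs(P[:,2]-.072)<.004]
    (x,y),s,a=cv2.minAreaRect(b[:,:2].astype(np.float32));print(n,"bridge",x,y,s,a,np.median(b[:,2]))
    th=np.radians(a if abs(a-74)<15 else a+90 if a<45 else a-90)
    # strips for heading: z 36
    k=P[abs(P[:,2]-.036)<.0025][:,:2]
    print("heading guess",np.degrees(th))
    for th in [np.radians(74),np.radians(74.4)]:
        d=np.array([np.cos(th),np.sin(th)]);l=np.array([-d[1],d[0]])
        o=np.array([x,y])-.085*d
        J=np.c_[(P[:,:2]-o)@d,(P[:,:2]-o)@l,P[:,2]]
        def ext(m,t): print("  ",t,m.sum(),np.round(np.percentile(J[m],[1,50,99],axis=0)*1e3,1).tolist())
        ext((abs(J[:,2]-.008)<.003)&(abs(J[:,1])<.075),"base")
        ext((abs(J[:,2]-.036)<.003)&(J[:,1]>.02)&(J[:,0]<.05),"strip+")
        ext((abs(J[:,2]-.036)<.003)&(J[:,1]<-.02)&(J[:,0]<.05),"strip-")
        ext((abs(J[:,2]-.0505)<.003)&(J[:,0]<-.05)&(abs(J[:,1])<.04),"pushplate")
        ext((abs(J[:,2]-.02)<.003)&(J[:,0]<-.09)&(abs(J[:,1])<.025),"pad")
        m=(abs(J[:,2]-.036)<.003)&(abs(J[:,1])>.02)&(J[:,0]<.05)
        for sgn in(1,-1):
            mm=m&(J[:,1]*sgn>0);print("   slope deg",np.degrees(np.polyfit(J[mm,0],J[mm,1],1)[0]))
        print("   origin",o)
E
python3 m2.py
```

```text
side bridge 0.622559130191803 0.08934490382671356 (0.058906540274620056, 0.1106986403465271) 73.62837219238281 0.07168481073532118
heading guess 73.62837219238281
   base 1156 [[-142.7, -55.2, 5.0], [15.6, 22.3, 7.3], [146.0, 56.2, 10.7]]
   strip+ 406 [[-109.5, 20.4, 33.0], [-36.5, 40.3, 35.1], [33.0, 47.7, 38.7]]
   strip- 386 [[-109.4, -46.8, 33.1], [-31.8, -39.3, 35.1], [34.7, -23.2, 38.7]]
   pushplate 114 [[-79.0, -27.7, 47.6], [-72.7, 1.3, 49.3], [-51.0, 30.0, 53.0]]
   pad 177 [[-138.9, -14.5, 17.2], [-119.0, 1.2, 19.0], [-101.4, 16.3, 22.9]]
   slope deg -0.1294733263685585
   slope deg -1.4242969519152158
   origin [0.59912995 0.00763766]
   base 1157 [[-142.6, -55.2, 5.0], [15.7, 23.0, 7.3], [146.1, 57.4, 10.7]]
   strip+ 409 [[-109.2, 21.0, 33.0], [-36.2, 41.1, 35.1], [33.2, 48.6, 38.7]]
   strip- 387 [[-109.7, -46.5, 33.1], [-31.9, -38.4, 35.1], [34.7, -22.4, 38.7]]
   pushplate 114 [[-78.8, -26.5, 47.6], [-72.7, 2.5, 49.3], [-50.9, 31.1, 53.0]]
   pad 177 [[-138.9, -13.1, 17.2], [-119.0, 2.7, 19.0], [-101.3, 17.8, 22.9]]
   slope deg -0.45469947195312016
   slope deg -2
[... 500 characters left out ...]
 50.2], [-51.0, 29.7, 53.2]]
   pad 313 [[-140.2, -14.8, 17.3], [-115.4, 1.4, 20.3], [-90.5, 16.6, 22.7]]
   slope deg -0.17103898089920694
   slope deg -1.2888856581578365
   origin [0.60338936 0.00707523]
   base 1324 [[-143.8, -54.5, 5.1], [-62.4, 23.5, 7.9], [143.2, 57.5, 10.8]]
   strip+ 503 [[-109.7, 21.2, 33.1], [-31.8, 40.5, 36.0], [48.4, 48.5, 38.8]]
   strip- 473 [[-110.9, -62.6, 33.1], [-30.8, -37.7, 35.9], [48.0, -23.4, 38.7]]
   pushplate 134 [[-79.9, -26.9, 47.6], [-74.5, 1.6, 50.2], [-51.0, 30.8, 53.2]]
   pad 313 [[-140.2, -13.4, 17.3], [-115.5, 2.7, 20.3], [-90.5, 18.0, 22.7]]
   slope deg -0.5630114448123882
   slope deg -1.9475116111586896
   origin [0.60396035 0.00691366]
```

Call:
apply_moves([
  [[0,0,-0.918,502,-360,60,1],[0,0,-0.918,502,-360,60,1],[0,0,-0.918,502,-360,60,1],[0,0,-0.918,502,-360,60,1],[0,0,-0.918,502,-360,60,1],[0,0,-0.918,502,-360,60,1],[0,0,-0.918,502,-360,60,1],[0,0,-0.918,502,-360,60,1],[0,0,-0.918,502,-360,60,1],[0,0,-0.918,502,-360,60,1],[0,0,-0.918,502,-360,60,1],[0,0,-0.918,502,-360,60,1]],
])

```text
clock: 1.1
eef_pos: [0.5075, -0.1882, 0.1997]
tool_rot: [0.8, 0.6, -0.0, -0.0]
contact_force: [1.8, -0.3, -0.1]
finger_gap: -0.0001
finger_force: 0.0
```

```bash
cat > go.py <<'E'
# delta in tool axes to reach jig (x,y) mm, TCP z mm with tool x along the track
import sys
from h import *
TH=np.radians(73.7);O=np.array([.6012,.0073]);d=np.array([np.cos(TH),np.sin(TH)]);l=np.array([-d[1],d[0]])
s=read_state();T=R.from_quat(s["tool_rot"])
j=(s["eef_pos"][:2]-O)
print("t",round(s["clock"],2),"jig xy mm",np.round([j@d*1e3,j@l*1e3],1),"z",round(s["eef_pos"][2]*1e3,1),"F jig",np.round([s["contact_force"][:2]@d,s["contact_force"][:2]@l,s["contact_force"][2]],1),"gap",round(s["finger_gap"],4))
if len(sys.argv)>3:
    x,y,z=map(float,sys.argv[1:4]);p=np.r_[O+(x*d+y*l)/1e3,z/1e3]
    D=R.from_matrix(np.c_[np.r_[d,0],np.r_[-l,0],[0,0,-1]])
    print("turn",np.round((T.inv()*D).as_rotvec(),4),"shift",np.round(T.inv().apply(p-s["eef_pos"])*1e3,1))
E
python3 go.py -100 0 100
```

```text
t 1.1 jig xy mm [-213.9   35.1] z 199.7 F jig [ 0.2 -1.8 -0.1] gap -0.0001
turn [-0.0001  0.0001  0.0001] shift [113.9  35.1  99.7]
```

Call:
apply_moves([
  [[0,0,0,114,35,50,1],[0,0,0,114,35,50,1],[0,0,0,114,35,50,1],[0,0,0,114,35,90,1],[0,0,0,114,35,125,1],[0,0,0,114,35,125,1],[0,0,0,114,35,125,1]],
])

```text
clock: 1.68
eef_pos: [0.5709, -0.0903, 0.0736]
tool_rot: [0.8, 0.6, -0.002, -0.002]
contact_force: [0.8, 0.7, 1.8]
finger_gap: 0.0001
finger_force: 0.0
```

```bash
python3 go.py -100 0 28
python3 - <<'E'
from h import *
c=read_camera("side");cv2.imwrite("pics/c2.png",cv2.resize(c["image"][165:315,240:400],None,fx=4,fy=4,interpolation=2))
E
```

```text
t 1.68 jig xy mm [-102.2    1.6] z 73.6 F jig [ 0.9 -0.6  1.8] gap 0.0001
turn [-0.0046  0.0004  0.0005] shift [ 2.2  1.9 45.6]
```

View pics/c2.png

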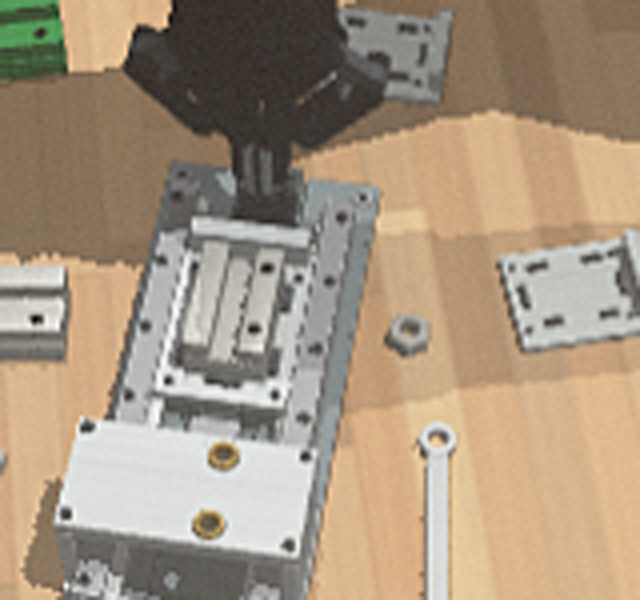

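The crop shows the shut fingertips (about (265,200)) over the press end, centred just behind the push plate at (250,232). I'll press down in stages.

Call:
apply_moves([
  [[0,0,0,0,0,20,1],[0,0,0,0,0,34,1],[0,0,0,0,0,38,1],[0,0,0,0,0,42,1],[0,0,0,0,0,45,1],[0,0,0,0,0,45,1],[0,0,0,0,0,45,1]],
])

```text
clock: 2.32
eef_pos: [0.5734, -0.0913, 0.0316]
tool_rot: [0.8, 0.6, 0.0, 0.001]
contact_force: [-2.4, -2.4, 4.5]
finger_gap: 0.0002
finger_force: 2.6
```

```bash
python3 go.py -100 0 28
```

```text
t 2.32 jig xy mm [-102.4   -0.9] z 31.6 F jig [-3.   1.6  4.5] gap 0.0002
turn [ 0.0021  0.0006 -0.0003] shift [ 2.4 -0.9  3.6]
```

Call:
apply_moves([
  [[0,0,0,0,0,2,1],[0,0,0,0,0,4,1],[0,0,0,0,0,5,1],[0,0,0,0,0,5,1],[0,0,0,0,0,5,1]],
])

```text
clock: 2.73
eef_pos: [0.5735, -0.0913, 0.0279]
tool_rot: [0.8, 0.6, 0.0, 0.001]
contact_force: [-8.1, -1.6, 20.0]
finger_gap: 0.0001
finger_force: 9.9
```

```bash
python3 go.py -100 0 28
```

```text
t 2.73 jig xy mm [-102.4   -1.1] z 27.9 F jig [-3.8  7.4 20. ] gap 0.0001
turn [ 0.0025  0.0011 -0.0003] shift [ 2.4 -1.1 -0.1]
```

Call:
apply_moves([
  [[0,0,0,4,0,-0.5,1],[0,0,0,8,0,-0.5,1],[0,0,0,11,0,-0.5,1],[0,0,0,14,0,-0.5,1],[0,0,0,17,0,-0.5,1],[0,0,0,20,0,-0.5,1],[0,0,0,20,0,-0.5,1]],
])

```text
clock: 3.32
eef_pos: [0.5796, -0.0753, 0.0281]
tool_rot: [0.801, 0.599, -0.0, 0.003]
contact_force: [-3.8, -10.9, 12.8]
finger_gap: 0.0001
finger_force: 6.0
```

```bash
python3 go.py -100 0 28
```

```text
t 3.32 jig xy mm [-85.3  -2.5] z 28.1 F jig [-11.6   0.6  12.8] gap 0.0001
turn [ 0.0045  0.0038 -0.0025] shift [-14.7  -2.4   0.1]
```

Call:
apply_moves([
  [[0,0,0,3,0,0,1],[0,0,0,6,-0.5,0,1],[0,0,0,9,-1,0,1],[0,0,0,12,-1,0,1],[0,0,0,15,-1,0,1],[0,0,0,18,-1,0,1],[0,0,0,20,-1,0,1],[0,0,0,20,-1,0,1]],
])

```text
clock: 3.98
eef_pos: [0.5845, -0.056, 0.0281]
tool_rot: [0.801, 0.599, -0.0, 0.003]
contact_force: [-3.2, -12.0, 11.2]
finger_gap: 0.0001
finger_force: 6.2
```

```bash
cat > carr.py <<'E'
from h import *
import sys
TH=np.radians(73.7);O=np.array([.6012,.0073]);d=np.array([np.cos(TH),np.sin(TH)]);l=np.array([-d[1],d[0]])
for n in("side","top"):
    c=read_camera(n);P=cloud(c).reshape(-1,3);P=P[np.isfinite(P[:,2])]
    o=O+np.array([-.002,0] if n=="side" else [.002,0])
    J=np.c_[(P[:,:2]-o)@d,(P[:,:2]-o)@l,P[:,2]]*1e3
    b=J[(abs(J[:,2]-59)<3)&(abs(J[:,1])<31)&(J[:,0]>-90)&(J[:,0]<54)]
    w=J[(abs(J[:,2]-50)<3)&(abs(J[:,1])<31)&(J[:,0]>-90)&(J[:,0]<54)]
    print(n,"block top x 2/98%",np.percentile(b[:,0],[2,98]).round(1) if len(b)>5 else len(b),"pushplate z50",np.percentile(w[:,0],[2,50,98]).round(1) if len(w)>5 else len(w))
    if len(sys.argv)>1: cv2.imwrite(f"pics/{sys.argv[1]}_{n}.png",cv2.resize(c["image"][165:315,240:400],None,fx=4,fy=4,interpolation=2))
E
python3 go.py -60 0 28; python3 carr.py c3
```

```text
t 3.98 jig xy mm [-65.4  -1.7] z 28.1 F jig [-12.4  -0.3  11.2] gap 0.0001
turn [ 0.0048  0.0038 -0.0028] shift [ 5.4 -1.7  0.1]
side block top x 2/98% [-66.   26.4] pushplate z50 [-59.  -44.5  27.5]
top block top x 2/98% [-31.5  24.6] pushplate z50 [-27.5  -0.9  25.2]
```

View pics/c3_side.png

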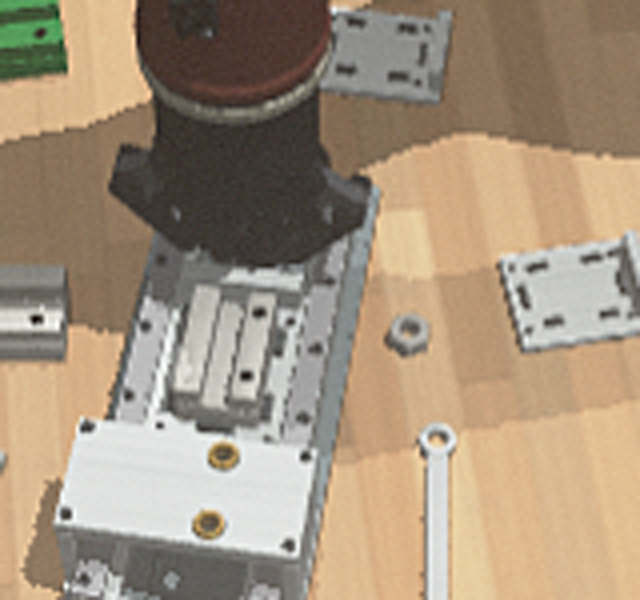

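The block has moved along with the carrier and now sits at about (225,345), its nest close to the bridge edge. The carrier's front is past the tooth. I'll push a little more, then raise the tips to push on the face alone.

Call:
apply_moves([
  [[0,0,0,3,0,0,1],[0,0,0,6,0,0,1],[0,0,0,6,0,0,1],[0,0,0,2,0,0,1],[0,0,0,-3,0,0,1],[0,0,0,-3,0,-8,1],[0,0,0,-3,0,-20,1],[0,0,0,-3,0,-26,1],[0,0,0,-3,0,-26,1],[0,0,0,-3,0,-26,1]],
])

```text
clock: 4.92
eef_pos: [0.5822, -0.0546, 0.0522]
tool_rot: [0.8, 0.6, 0.0, 0.0]
contact_force: [0.4, -0.4, 0.3]
finger_gap: -0.0003
finger_force: 0.0
```

```bash
python3 go.py 15 0 54
```

```text
t 4.92 jig xy mm [-64.7   0.9] z 52.2 F jig [-0.3 -0.4  0.3] gap -0.0003
turn [ 0.001  -0.      0.0004] shift [79.7  0.9 -1.8]
```

Call:
apply_moves([
  [[0,0,0,4,0,-1,1],[0,0,0,8,0,-1,1],[0,0,0,12,0,-1,1],[0,0,0,17,0,-1,1],[0,0,0,22,0,-1,1],[0,0,0,27,0,-1,1],[0,0,0,32,0,-1,1],[0,0,0,37,0,-1,1],[0,0,0,42,0,-1,1],[0,0,0,47,0,-1,1],[0,0,0,50,0,-1,1],[0,0,0,50,0,-1,1]],
])

```text
clock: 5.92
eef_pos: [0.5959, -0.007, 0.0522]
tool_rot: [0.8, 0.6, -0.001, 0.0]
contact_force: [-1.2, -3.9, 3.3]
finger_gap: -0.0
finger_force: 1.7
```

```bash
python3 go.py 15 0 53
```

```text
t 5.92 jig xy mm [-15.2   1.1] z 52.2 F jig [-4.1  0.   3.3] gap -0.0
turn [-0.0004  0.0015  0.0003] shift [30.2  1.1 -0.9]
```

Call:
apply_moves([
  [[0,0,0,4,0,0,1],[0,0,0,8,0,0,1],[0,0,0,12,0,0,1],[0,0,0,16,0,0,1],[0,0,0,20,0,0,1],[0,0,0,23,0,0,1],[0,0,0,26,0,0,1],[0,0,0,28,0,0,1],[0,0,0,30,0,0,1],[0,0,0,30,0,0,1]],
])

```text
clock: 6.75
eef_pos: [0.6042, 0.0211, 0.0523]
tool_rot: [0.8, 0.6, -0.001, 0.0]
contact_force: [-1.5, -5.5, 3.4]
finger_gap: 0.0
finger_force: 2.8
```

```bash
python3 go.py 24 0 53; python3 carr.py
```

```text
t 6.75 jig xy mm [14.  1.] z 52.3 F jig [-5.7 -0.1  3.4] gap 0.0
turn [-0.0004  0.0021 -0.0004] shift [10.   1.  -0.8]
side block top x 2/98% [16.1 48.8] pushplate z50 [20.8 30.2 35.4]
top block top x 2/98% 0 pushplate z50 0
```

Call:
apply_moves([
  [[0,0,0,2,0,0,1],[0,0,0,4,0,0,1],[0,0,0,6,0,0,1],[0,0,0,7,0,0,1],[0,0,0,8,0,0,1],[0,0,0,8,0,0,1]],
])

```text
clock: 7.35
eef_pos: [0.6063, 0.0284, 0.0522]
tool_rot: [0.8, 0.599, -0.001, 0.001]
contact_force: [-1.8, -7.3, 3.9]
finger_gap: -0.0002
finger_force: 3.2
```

```bash
python3 go.py 24 0 53
```

```text
t 7.35 jig xy mm [21.7  1. ] z 52.2 F jig [-7.5 -0.3  3.9] gap -0.0002
turn [-0.0005  0.0024 -0.0006] shift [ 2.3  1.  -0.8]
```

Call:
apply_moves([
  [[0,0,0,1,0,0,1],[0,0,0,2,0,0,1],[0,0,0,3,0,0,1],[0,0,0,3,0,0,1],[0,0,0,3,0,0,1]],
])

```text
clock: 7.77
eef_pos: [0.6071, 0.031, 0.0522]
tool_rot: [0.8, 0.599, -0.001, 0.001]
contact_force: [-1.6, -6.8, 4.4]
finger_gap: 0.0001
finger_force: 3.7
```

```bash
python3 go.py 24 0 53
```

```text
t 7.77 jig xy mm [24.4  1. ] z 52.2 F jig [-7.  -0.4  4.4] gap 0.0001
turn [-0.0006  0.0027 -0.0009] shift [-0.4  1.  -0.8]
```

Still moving freely; the force hasn't risen yet.

Call:
apply_moves([
  [[0,0,0,1,0,0,1],[0,0,0,2,0,0,1],[0,0,0,3,0,0,1],[0,0,0,3,0,0,1]],
])

```text
clock: 8.1
eef_pos: [0.6072, 0.0311, 0.0522]
tool_rot: [0.801, 0.599, -0.003, 0.001]
contact_force: [-6.4, -15.3, 10.4]
finger_gap: 0.0002
finger_force: 8.0
```

```bash
python3 go.py 24 0 53
```

```text
t 8.1 jig xy mm [24.5  0.9] z 52.2 F jig [-16.5   1.8  10.4] gap 0.0002
turn [-0.0016  0.0065 -0.0028] shift [-0.5  0.9 -0.8]
```

Progress stopped at TCP x of 24.5 mm with the force rising, so the carrier is against the screw. Now I'll back off and rise.

Call:
apply_moves([
  [[0,0,0,-2,0,0,1],[0,0,0,-6,0,0,1],[0,0,0,-14,0,0,1],[0,0,0,-30,0,0,1],[0,0,0,-50,0,-20,1],[0,0,0,-80,0,-60,1],[0,0,0,-110,0,-100,1],[0,0,0,-150,0,-120,1],[0,0,0,-180,0,-120,1],[0,0,0,-200,0,-120,1],[0,0,0,-200,0,-120,1],[0,0,0,-200,0,-120,1]],
])

```text
clock: 9.1
eef_pos: [0.5516, -0.158, 0.1724]
tool_rot: [0.801, 0.599, -0.0, -0.0]
contact_force: [0.2, 0.3, 1.2]
finger_gap: -0.0003
finger_force: 0.0
```

```bash
python3 go.py; python3 carr.py c4
```

```text
t 9.1 jig xy mm [-172.6    1.2] z 172.4 F jig [ 0.4 -0.1  1.2] gap -0.0003
side block top x 2/98% 0 pushplate z50 [34.4 39.  44. ]
top block top x 2/98% 0 pushplate z50 [34.8 39.7 44.5]
```

View pics/c4_side.png

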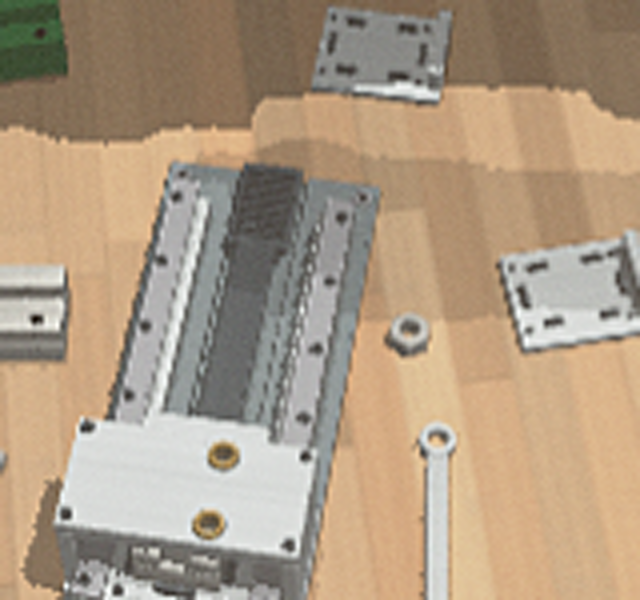

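The track is empty behind the bridge, and the push plate measures 34.5–44.5 mm (home is 35–45). I'll check the bar's height before handing in.

Run:
```python
from h import *
TH=np.radians(73.7);O=np.array([.6032,.0073]);d=np.array([np.cos(TH),np.sin(TH)]);l=np.array([-d[1],d[0]])
P=cloud(read_camera("top")).reshape(-1,3);J=np.c_[(P[:,:2]-O)@d,(P[:,:2]-O)@l,P[:,2]]*1e3
for a,b in((-85,0),(24,30)):
    m=(J[:,0]>a)&(J[:,0]<b)&(abs(J[:,1])<7);print(a,b,m.sum(),np.median(J[m,2]))
```

```text
-85 0 244 19.966086012974174
24 30 17 27.90557602062449
```

Bar is up (20.0 mm) and the tooth is up too.

```bash
python3 -c "
from bench import finish_job;print(finish_job())"
```

```text
the job is handed in; nothing more can be done
None
```

I handed the job in: the carrier measured home against the end screw, the stop bar measured up behind it, and the arm was clear. I could not see the block under the bridge, so I did not check that it lies flat; the hand-in returned no verdict.

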